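Start the washer and dryer timers

ROBOT

A 6-joint arm with a two-finger parallel gripper is mounted at the origin on the work surface. World frame = base frame: x ahead of the robot, y to its left, z up, the work surface at z = 0. Lengths are in m, angles in rad, forces in N, time in s.
With the tool pointing down it reaches from about 0.375 to 0.9 m from the base axis. Payload 3.1 kg.
Tool frame: the origin (TCP) lies between the finger pads; the fingertips stand 8 mm ahead of it and the grasp point (between the pads) lies 11 mm behind it; z points along the fingers, y is the line along which they close (so a half turn about z gives the same grasp; the last joint's range is limited). The gripper opens to 87 mm and grips with 3 to 60 N. Pads are 19 mm wide; open, the fingers measure 117 mm over their backs; the gripper's body (75 mm by 190 mm) begins 51 mm behind the grasp point.
Start: joints at [0.977, 0.527, 1.433, -0, 1.181, -0.178], TCP at [0.252, 0.572, 0.231] pointing down, gripper open.
Joint ranges: [-3.08, 3.08], [-0.75, 2.2], [0.22, 2.44], [-1.43, 4.57], [0, 2.65], [-2.85, 2.85]. Speed limits (rad/s): [2.79, 2.79, 3.14, 3.14, 3.14, 3.14].

INTERFACE

Orientations are given as a 3x3 rotation matrix whose columns are the frame's x, y, z axes.
In Python, from workcell import * gives the robot as it stands. Calls block until the motion is done:
- move_ptp(position, orientation): joint-space move of the TCP to a pose.
- line_to(position, vel=0.15, orientation=None): straight line of the TCP; orientation=None keeps the orientation; vel is the mean speed in m/s.
- set_joints(angles): joint-space move.
- command_gripper(opening, squeeze=None): opening from 0.0 (shut) to 1.0 (fully open); squeeze is the grip in N (None keeps the last); returns when the fingers have stopped.
- dwell(seconds).
- inverse_kinematics(position, orientation): joint angles nearest the present ones, or None.
- snapshot(name): name is "scene" or "top"; returns the picture (400x640x3 uint8, blue, green, red); there is no depth.
- camera_model(name): a dict with "camera_matrix" (3x3 intrinsics, pixels), "dist_coeffs" ([k1, k2, p1, p2, k3] as OpenCV has them; the pictures are not rectified), "T" (4x4, takes a point from camera to world coordinates). Camera axes: x right, y down, z forward; pixel columns grow to the right and rows downward; lengths in m; the calibration is good to about 2 mm. A picture is of the moment at which its call begins. camera_model takes no time and is no camera call.
A pose or a line that the arm cannot do raises MotionError and nothing moves.
- job_done(): hands the job in; it is judged then, once.
Readings, each from a call of its own:
- current_time(): time.
- current_joints(): joint angles.
- current_joint_vel(): joint speeds.
- current_joint_efforts(): joint torques, N m.
- current_eef_pos(): TCP position.
- current_tcp_rot(): TCP orientation.
- current_force(): force on the tool from outside, world axes, zero at the start.
- current_torque(): the same for the moment, N m.
- current_grip_width(): opening from 0.0 (shut) to 1.0 (fully open).
- current_grasp_force(): force on a finger pad.
Only numpy, scipy, OpenCV 4.12 (cv2) and the standard library are available. Lean on these libraries where they do the work, as an engineer would, in place of code of your own. Each camera call takes 0.05 s, during which the arm holds its last target. There are 200 camera calls.

TASK

The washer and the dryer are running, so start their tap timers on the folding table: with the fingertips gently press the key on top of the square timer all the way down and let it spring back up, then do the same with the small round timer, and withdraw. Press them where they stand, without lifting, tipping or shoving them. Do not touch the large round and the oblong timer, and leave everything else on the table in its place.

Things in the scene. Friction and masses are not known exactly. Their poses are not given: they have to be found in the camera images.
- timer_square: Square tap timer to be started first: grey plastic casing 80 x 80 mm, with a white square key 58 x 58 mm in the middle of its top; x and y along its sides. Its origin is the centre of its underside on the table, z up. Casing 36 mm high with the white key standing out of it to 48 mm above the table. Loose on a rubber foot, about 0.3 to 0.5 kg. 
- square_top (a point): Centre of the upper face of the square timer's key, 48 mm above the table when up; goes down with the key.
- key_square (a joint): travel of the square timer's key in m: 0 fully up, 0.007 fully down. It is sprung (about 1.5 N to start, 5 N fully down) and comes back up by itself when let go.
- timer_small: Small round tap timer to be started second: grey plastic casing 54 mm in diameter, with a white round key 38 mm in diameter in the middle of its top. Its origin is the centre of its underside on the table, z up. Casing 36 mm high with the white key standing out of it to 48 mm above the table. Loose on a rubber foot, about 0.2 to 0.35 kg. 
- small_top (a point): Centre of the upper face of the small round timer's key, 48 mm above the table when up; goes down with the key.
- key_small (a joint): travel of the small round timer's key in m: 0 fully up, 0.007 fully down. It is sprung (about 1.5 N to start, 5 N fully down) and comes back up by itself when let go.
- timer_round: Large round tap timer, to be left alone: casing 84 mm in diameter, white round key 62 mm in diameter. Its origin is the centre of its underside on the table, z up. Casing 36 mm high with the white key standing out of it to 48 mm above the table. Loose on a rubber foot, about 0.3 to 0.5 kg. 
- key_round (a joint): travel of the large round timer's key in m: 0 fully up, 0.007 fully down. It is sprung (about 1.5 N to start, 5 N fully down) and comes back up by itself when let go.
- timer_oblong: Oblong tap timer, to be left alone: casing 104 mm (its x) x 58 mm (its y), white oblong key 82 x 38 mm. Its origin is the centre of its underside on the table, z up. Casing 36 mm high with the white key standing out of it to 48 mm above the table. Loose on a rubber foot, about 0.3 to 0.5 kg. 
- key_oblong (a joint): travel of the oblong timer's key in m: 0 fully up, 0.007 fully down. It is sprung (about 1.5 N to start, 5 N fully down) and comes back up by itself when let go.
- scoop: Open white measuring cup, 72 mm across, 60 mm high, standing among the timers; origin at the centre of its underside.
- jar: Pale jar with a metal cap, 64 mm across, 85 mm high, standing among the timers; origin at the centre of its underside.
- tin: Metal tin, 80 mm across, 70 mm high, to the left of the timers; origin at the centre of its underside.
- brush: Flat brush 190 mm long lying to the right of the timers, along its x; less than 50 mm high.
- peg_a: Wooden clothes peg, 72 x 11 mm, 14 mm high, lying between the timers; origin at the centre of its underside.
- peg_b: Another such clothes peg.
Things that resemble listed ones, but are neither listed nor needed, are in the scene too. What is shaped like the timer_small but green or orange is not meant.

How it is judged:
On the way, in this order (a step that is already met when the one before it is completed fails the run):
1. the square timer's key is pressed down by the fingers, at least 5 of its 7 mm (value of joint key_square above 0.005 m and contact force between the fingers and timer_square above 0.5 N), for 0.05 s.
2. the square timer's key is let go and has come back up (within 1.5 mm) (value of joint key_square below 0.0015 m and contact force between the fingers and timer_square below 0.1 N), for 0.1 s.
3. the small timer's key is pressed down by the fingers, at least 5 of its 7 mm (value of joint key_small above 0.005 m and contact force between the fingers and timer_small above 0.5 N), for 0.05 s.
4. the small timer's key is let go and has come back up (within 1.5 mm) (value of joint key_small below 0.0015 m and contact force between the fingers and timer_small below 0.1 N), for 0.1 s.
At the end, for the whole second after the job is handed in: All four keys are up (within 1.5 mm), every timer stands upright (within 0.1 rad), at rest and within 15 mm of where it began, and the other loose things are within 20 mm of where they began (value of joint each of key_square, key_small, key_round, key_oblong below 0.0015 m and distance of each of timer_square, timer_small, timer_round, timer_oblong from where it was at the start of the episode below 0.015 m and distance of each of scoop, jar, tin, brush, peg_a, peg_b from where it was at the start of the episode below 0.02 m and angle between each of timer_square, timer_small, timer_round, timer_oblong's own z axis and vertical below 0.1 rad and linear speed of each of timer_square, timer_small, timer_round, timer_oblong below 0.02 m/s); the robot touches nothing.
It fails at once if a timer is lifted more than 8 mm, tipped (0.15 rad) or shoved more than 15 mm out of its place (height (world z) of any of timer_square, timer_small, timer_round, timer_oblong above 0.008 m or angle between any of timer_square, timer_small, timer_round, timer_oblong's own z axis and vertical above 0.15 rad or distance of any of timer_square, timer_small, timer_round, timer_oblong from where it was at the start of the episode above 0.015 m).
It fails at once if a timer is pressed hard: more than 30 N (contact force between any of the fingers, the arm and timer_square above 30 N or contact force between any of the fingers, the arm and timer_small above 30 N).
It fails at once if the large round or the oblong timer is touched (more than 0.5 N) (contact force between any of the fingers, the arm and timer_round above 0.5 N or contact force between any of the fingers, the arm and timer_oblong above 0.5 N).
It fails at once if another loose thing is moved more than 20 mm (distance of any of scoop, jar, tin, brush, peg_a, peg_b from where it was at the start of the episode above 0.02 m).
It also fails if it takes over 48 s, if anything falls off the work surface, if the arm or the gripper's body presses on something with over 40 N, if the wrist force passes 120 N, or if a joint passes its speed limit or range.

## Working session

There is one attempt and no reset: what is moved stays moved. The work goes in short steps, each a Python script; the robot and the scene stay as the last script left them, time stands still between calls to the robot, and variables do not carry over. Pictures are saved under pics/ and viewed, at most 10 in all, crops included, and the job is handed in when it is done.

```bash
mkdir -p pics; python3 - <<'E'
from workcell import *
import cv2,numpy as np
for n in("top","scene"):
    cv2.imwrite(f"pics/{n}0.png",snapshot(n)); c=camera_model(n); print(n,np.round(c["camera_matrix"],1).tolist(),np.round(c["T"],3).tolist())
print(current_time(),current_tcp_rot())
E
```

```text
top [[411.0, 0.0, 326.9], [0.0, 411.0, 200.3], [0.0, 0.0, 1.0]] [[0.045, -0.975, 0.216, 0.324], [-0.999, -0.044, 0.01, 0.005], [0.0, -0.217, -0.976, 1.263], [0.0, 0.0, 0.0, 1.0]]
scene [[451.7, 0.0, 318.1], [0.0, 451.7, 199.2], [0.0, 0.0, 1.0]] [[0.852, 0.404, -0.333, 0.93], [0.524, -0.665, 0.532, -0.617], [-0.007, -0.628, -0.778, 0.961], [0.0, 0.0, 0.0, 1.0]]
0.1 [[-9.14800860e-01  4.03903638e-01 -1.11285044e-03]
 [ 4.03904989e-01  9.14799589e-01 -1.57234744e-03]
 [ 3.82958278e-04 -1.88787063e-03 -9.99998145e-01]]
```

View pics/top0.png

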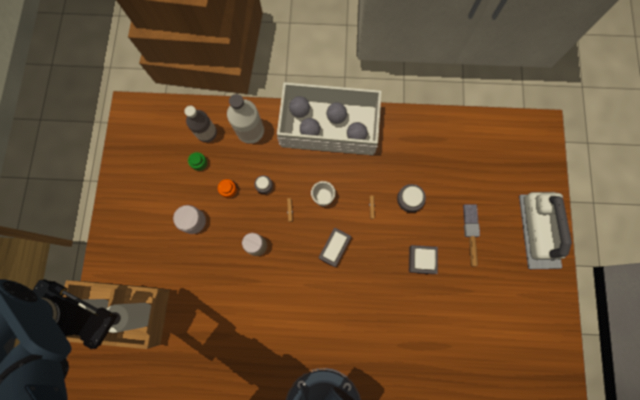

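View pics/scene0.png

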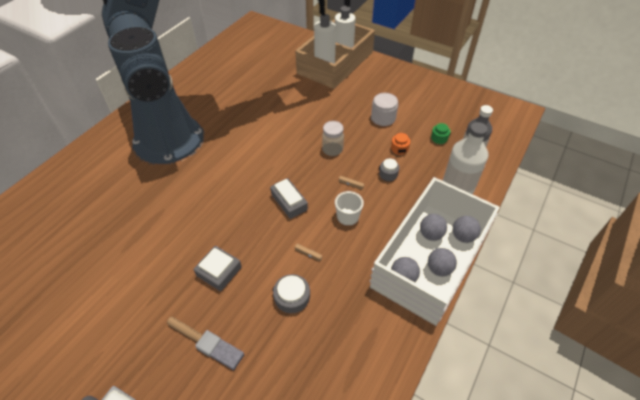

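The top view shows the square timer at (424,260), the small grey round one at (264,184), the large round at (411,198) and the oblong at (336,247). The other things are the scoop (323,194), jar (255,244) and tin (190,219). Candidates for timer_small are grey/white (264,184), orange (227,188) and green (197,161); only (264,184) has the grey casing with a white key. Next I measure the key faces in both views and make one enlarged crop to confirm.

```bash
cat > h.py <<'E'
from workcell import *
import cv2,numpy as np
def ray(cam,px,z):
    c=camera_model(cam);T=np.array(c["T"])
    u=cv2.undistortPoints(np.array([[px]],float),np.array(c["camera_matrix"]),np.array(c["dist_coeffs"]))[0,0]
    d=T[:3,:3]@[u[0],u[1],1];o=T[:3,3]
    return (o+d*(z-o[2])/d[2])[:2]
def key(img,px,r=20):
    x,y=px;p=img[y-r:y+r,x-r:x+r]
    m=((p.min(2)>140)&(np.ptp(p.astype(int),axis=2)<50)).astype(np.uint8)
    n,l,s,c=cv2.connectedComponentsWithStats(m)
    i=1+np.argmax(s[1:,4]); k=np.argwhere(l==i)[:,::-1].astype(np.float32)
    return c[i]+[x-r,y-r],s[i,4],cv2.minAreaRect(k)
E
python3 - <<'E'
from h import *
I={n:cv2.imread(f"pics/{n}0.png") for n in("top","scene")}
for nm,t,s in(("square",(424,260),(216,265)),("small",(264,184),(389,166)),("round",(411,198),(291,291)),("oblong",(336,247),(289,192))):
    for cam,p in(("top",t),("scene",s)):
        c,a,r=key(I[cam],p); print(nm,cam,c.round(1),a,np.round(ray(cam,c,.048),4),"angle",r[2],np.round(r[1],1))
for nm,p,z in(("jar",(254,239),.085),("tin",(188,217),.07),("scoop",(322,189),.06),("pegl",(290,209),.01),("pegr",(372,206),.01),("orange",(227,188),.04),("bottle base",(250,134),0),("basket corner L",(280,152),.0),("bottletop",(236,101),.2),("basket rim L",(282,146),.08)):
    print(nm,np.round(ray("top",p,z),3))
a=cv2.resize(I["top"][140:290,175:460],None,fx=2.7,fy=2.7)
cv2.imwrite("pics/crop.png",a)
E
```

```text
square top [424.5 258.6] 379 [ 0.4311 -0.277 ] angle 90.0 [19. 19.]
square scene [215.5 262. ] 597 [ 0.4329 -0.2792] angle 41.6335334777832 [23.3 28.2]
small top [261.9 182.2] 105 [0.6412 0.2182] angle 90.0 [10. 11.]
small scene [389.8 163.7] 130 [0.6426 0.2168] angle 14.03624439239502 [14.3 10.7]
round top [412.4 195.8] 295 [ 0.6188 -0.2415] angle 45.0 [18.4 18.4]
round scene [290.8 287.7] 599 [ 0.6204 -0.2428] angle 45.0 [26.2 27.6]
oblong top [334.5 246.1] 338 [ 0.4558 -0.0115] angle 27.897274017333984 [12.4 27.3]
oblong scene [288.1 191.5] 399 [ 0.4578 -0.0128] angle 51.34019470214844 [28.3 15. ]
jar [0.462 0.221]
tin [0.52  0.423]
scoop [0.625 0.033]
pegl [0.569 0.131]
pegr [ 0.59  -0.124]
orange [0.62  0.325]
bottle base [0.814 0.278]
basket corner L [0.757 0.176]
bottletop [0.833 0.282]
basket rim L [0.749 0.16 ]
```

View pics/crop.png

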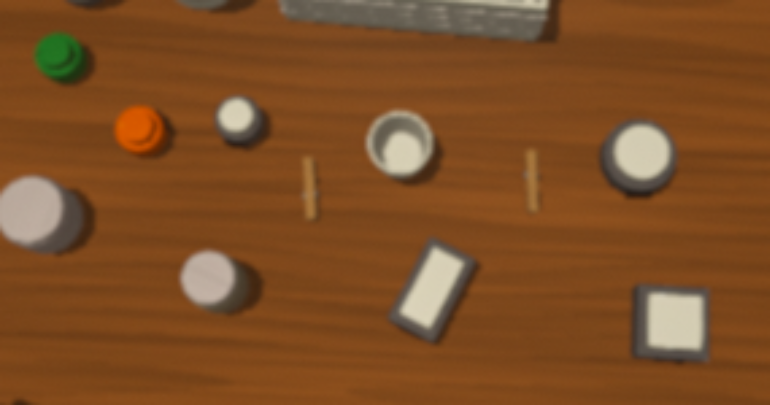

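The crop confirms it: the small timer with grey casing and white key is at crop (238,118), beside the orange and green look-alikes. The square timer is at (672,322). Both views agree to about 2 mm, so I press the square one now, in small force-guarded steps.

```bash
cat >> h.py <<'E'
R=np.array([[-1.,0,0],[0,1,0],[0,0,-1]])
def press(x,y):
    move_ptp([x,y,.2],R); line_to([x,y,.075],.12); dwell(.3)
    line_to([x,y,.060],.04); dwell(.2); f0=np.array(current_force()); log=[]
    z=.057
    while z>.0465:
        line_to([x,y,z],.02); dwell(.08)
        f=np.array(current_force())-f0; log.append((round(z,4),round(current_eef_pos()[2],4),f.round(1).tolist()))
        if f[2]>6.5: break
        z-=.0007 if z<.051 else .001
    dwell(.15); line_to([x,y,.065],.04); dwell(.3); line_to([x,y,.2],.15)
    print(*log,sep="\n"); print("f0",f0,"t",current_time())
E
python3 - <<'E'
from h import *
command_gripper(0.0,5)
p=current_eef_pos(); line_to([p[0],p[1],.26],.1)
print(inverse_kinematics([.432,-.278,.05],R),inverse_kinematics([.642,.2175,.05],R))
press(.432,-.278)
cv2.imwrite("pics/top1.png",snapshot("top"))
E
```

```text
[-7.89594036e-01  6.75944519e-01  1.84828654e+00 -4.44089210e-16
  6.17361598e-01 -2.36039036e+00] [ 1.62153314e-01  8.15946327e-01  1.41204734e+00 -4.44089210e-16
  9.13598983e-01 -1.40864301e+00]
(0.057, np.float64(0.057), [0.1, 0.3, -0.7])
(0.056, np.float64(0.0561), [-0.1, 1.0, -0.0])
(0.055, np.float64(0.055), [0.1, -0.2, 2.5])
(0.054, np.float64(0.0541), [0.5, 0.1, 2.5])
(0.053, np.float64(0.053), [1.1, 0.8, 2.3])
(0.052, np.float64(0.0521), [0.8, 0.4, 1.9])
(0.051, np.float64(0.051), [1.1, 0.6, 3.3])
(0.05, np.float64(0.05), [2.7, 0.3, 4.4])
(0.0493, np.float64(0.0494), [0.7, -0.7, 5.6])
(0.0486, np.float64(0.0493), [0.1, 0.5, 10.4])
f0 [-0.27802355 -0.37440437  0.18416842] t 12.775
```

The square key bottomed at TCP z = 0.0493 with a peak of 10 N, then was released. Now the small one.

```bash
python3 - <<'E'
from h import *
press(.642,.2175)
move_ptp([.40,.1,.30],R)
move_ptp([.25,.5,.26],R)
i=snapshot("top"); cv2.imwrite("pics/top2.png",i)
for nm,t in(("square",(424,260)),("small",(264,184)),("round",(411,198)),("oblong",(336,247))):
    c,a,r=key(i,t); print(nm,c.round(1),a,np.round(ray("top",c,.048),4))
print(current_time())
E
```

```text
(0.057, np.float64(0.0569), [-1.0, -1.4, 0.4])
(0.056, np.float64(0.0563), [-0.9, -0.7, 2.2])
(0.055, np.float64(0.0552), [0.5, -0.4, 1.5])
(0.054, np.float64(0.0541), [-0.5, -0.1, 3.5])
(0.053, np.float64(0.0531), [1.4, -0.4, 3.1])
(0.052, np.float64(0.0521), [0.1, 0.1, 4.2])
(0.051, np.float64(0.0511), [1.2, 0.1, 3.8])
(0.05, np.float64(0.0501), [0.7, 0.1, 5.1])
(0.0493, np.float64(0.0495), [0.4, 0.5, 5.2])
(0.0486, np.float64(0.0494), [-1.1, -0.4, 8.7])
f0 [ 0.22521626  0.68624933 -0.37288211] t 22.425
square [424.5 258.6] 381 [ 0.4311 -0.2771]
small [261.9 182.2] 105 [0.6412 0.2182]
round [412.4 195.8] 298 [ 0.6188 -0.2416]
oblong [334.5 246.2] 341 [ 0.4556 -0.0115]
25.1667
```

View pics/top2.png

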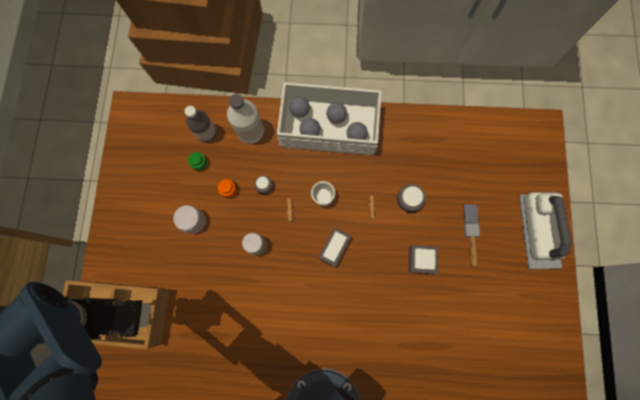

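Nothing on the table has moved: square (424,260), small (264,184). The gripper hovers over the caddy at (115,315), so I move it to clear space before handing in.

```bash
python3 - <<'E'
from h import *
print(current_force())
move_ptp([.42,.1,.32],R); dwell(.5); print(current_force(),current_time())
print(job_done())
E
```

```text
[-0.2342446   0.57981283  0.43485961]
[ 1.05902256 -0.50832958 -0.68928367] 27.275
the job is handed in; nothing more can be done
None
```

I pressed the square timer and then the small round timer fully down (peak about 10 N and 9 N) and let both go; the last picture shows all four timers where they started, and I handed the job in at about 27 s with the arm clear.

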